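Heft the jars and lane them by fill

TASK

The three sealed balm jars look alike, but one is full, one half full and one empty: heft each one to tell which it is, then stand the full jar in the green lane, the half-full one in the yellow lane and the empty one in the red lane. In each lane slide the jar along the floor so that it, and not your hand, pushes the sliding stop back until the stop is fully home, and leave the jar standing there. Be gentle, the jars are glass: set them down softly, never press one against a stop with more than about 20 N, and leave everything else alone.

Things in the scene. Friction and masses are not known exactly. Their poses are not given: they have to be found in the camera images.
- jar_a_mid (a point): Centre (half-way up) of one of three look-alike sealed brown jars with a paper label and wooden lid: upright round body 56 mm dia, 70 mm tall, glass-hard, z up. One weighs about 400 g (full), one about 230 g (half full), one about 110 g (empty), each to within about 15 g; the letter does not tell which, it changes every time. The solid filling can shift 2 or 3 mm inside.
- jar_b_mid (a point): Centre (half-way up) of one of three look-alike sealed brown jars with a paper label and wooden lid: upright round body 56 mm dia, 70 mm tall, glass-hard, z up. One weighs about 400 g (full), one about 230 g (half full), one about 110 g (empty), each to within about 15 g; the letter does not tell which, it changes every time. The solid filling can shift 2 or 3 mm inside.
- jar_c_mid (a point): Centre (half-way up) of one of three look-alike sealed brown jars with a paper label and wooden lid: upright round body 56 mm dia, 70 mm tall, glass-hard, z up. One weighs about 400 g (full), one about 230 g (half full), one about 110 g (empty), each to within about 15 g; the letter does not tell which, it changes every time. The solid filling can shift 2 or 3 mm inside.
- jar_a: The same jar A, here the centre of its underside.
- jar_b: The same jar B, here the centre of its underside.
- jar_c: The same jar C, here the centre of its underside.
- full_lane: Wooden lane with a green floor, for the full jar; fixed to the table. Origin: on its underside, mid-width, 75 mm from the open end. It runs from x = -75 mm (open end, towards the robot) to +90 mm, 80 mm wide. Rubber-topped jar floor 6 mm above the table; side walls 14 mm high, 68 mm clear between them; a wooden end block, 8 mm thick and up to 34 mm high, stands near the +x end. The right-hand and left-hand order of the lanes changes.
- full_mat: The green floor plate of that lane, on which the jar stands, top 6 mm above the table. How deep the end block is set differs from lane to lane by up to 24 mm and is not given: feel for it. The stop's front face lies at lane x = (16 to 40 mm) + the stop's joint value; a jar touching the stop at home is centred at lane x = 18 to 42 mm.
- full_stop (a joint): Sliding aluminium stop plate in the green lane, 64 mm wide, 10 mm thick, top 39 mm above the table with its coloured ridge. Value in m along the lane's +x from its own front end of travel: starts at 0 to 0.012, stays where it is left, fully home (hard against the end block) at 0.030. The push is about 4 to 6 N while it moves and rises sharply once home.
- half_lane: Wooden lane with a yellow floor, for the half-full jar; fixed to the table. Origin: on its underside, mid-width, 75 mm from the open end. It runs from x = -75 mm (open end, towards the robot) to +90 mm, 80 mm wide. Rubber-topped jar floor 6 mm above the table; side walls 14 mm high, 68 mm clear between them; a wooden end block, 8 mm thick and up to 34 mm high, stands near the +x end. The right-hand and left-hand order of the lanes changes.
- half_mat: The yellow floor plate of that lane, on which the jar stands, top 6 mm above the table. How deep the end block is set differs from lane to lane by up to 24 mm and is not given: feel for it. The stop's front face lies at lane x = (16 to 40 mm) + the stop's joint value; a jar touching the stop at home is centred at lane x = 18 to 42 mm.
- half_stop (a joint): Sliding aluminium stop plate in the yellow lane, 64 mm wide, 10 mm thick, top 39 mm above the table with its coloured ridge. Value in m along the lane's +x from its own front end of travel: starts at 0 to 0.012, stays where it is left, fully home (hard against the end block) at 0.030. The push is about 4 to 6 N while it moves and rises sharply once home.
- empty_lane: Wooden lane with a red floor, for the empty jar; fixed to the table. Origin: on its underside, mid-width, 75 mm from the open end. It runs from x = -75 mm (open end, towards the robot) to +90 mm, 80 mm wide. Rubber-topped jar floor 6 mm above the table; side walls 14 mm high, 68 mm clear between them; a wooden end block, 8 mm thick and up to 34 mm high, stands near the +x end. The right-hand and left-hand order of the lanes changes.
- empty_mat: The red floor plate of that lane, on which the jar stands, top 6 mm above the table. How deep the end block is set differs from lane to lane by up to 24 mm and is not given: feel for it. The stop's front face lies at lane x = (16 to 40 mm) + the stop's joint value; a jar touching the stop at home is centred at lane x = 18 to 42 mm.
- empty_stop (a joint): Sliding aluminium stop plate in the red lane, 64 mm wide, 10 mm thick, top 39 mm above the table with its coloured ridge. Value in m along the lane's +x from its own front end of travel: starts at 0 to 0.012, stays where it is left, fully home (hard against the end block) at 0.030. The push is about 4 to 6 N while it moves and rises sharply once home.
- bottle_1: Bystander: white pump bottle with a green band, 42 dia, 143 tall mm, origin under its centre. Leave alone.
- bottle_2: Bystander: white pump bottle with a blue band, 42 dia, 143 tall mm, origin under its centre. Leave alone.
- carton: Bystander: small kraft carton 70 x 110 x 60 tall mm, origin under its centre. Leave alone.
- stone: Bystander: pale pebble about 40 across, 25 tall mm, origin under its centre. Leave alone.
- tester_pot: Bystander: small brass-coloured pot, 46 dia, 36 tall mm, origin under its centre. Leave alone.
- tape_gun: Bystander: black tape dispenser with a roll, 120 x 60, 88 tall mm, origin under its centre. Leave alone.
Things that resemble listed ones, but are neither listed nor needed, are in the scene too. What is shaped like the jar_c but blue or pink is not meant. What is shaped like the jar_b but blue or orange is not meant.

How it is judged (in metres and radians):
At the end, for the whole second after the job is handed in: Each lane holds the jar of its class (by weight on its floor), released, at rest, upright within 0.1 rad, within 8 mm of the middle of the lane and back in it (jar centre at lane x 13.5 to 46 mm); all three stops fully home (above 27.5 mm) (((y of jar_a_mid in the frame of full_lane between -0.008 and 0.008 m and x of jar_a_mid in the frame of full_lane between 0.0135 and 0.046 m and angle between jar_a_mid's own z axis and vertical below 0.1 rad and contact force between jar_a and full_mat between 3.05 and 9 N) or (y of jar_b_mid in the frame of full_lane between -0.008 and 0.008 m and x of jar_b_mid in the frame of full_lane between 0.0135 and 0.046 m and angle between jar_b_mid's own z axis and vertical below 0.1 rad and contact force between jar_b and full_mat between 3.05 and 9 N) or (y of jar_c_mid in the frame of full_lane between -0.008 and 0.008 m and x of jar_c_mid in the frame of full_lane between 0.0135 and 0.046 m and angle between jar_c_mid's own z axis and vertical below 0.1 rad and contact force between jar_c and full_mat between 3.05 and 9 N)) and ((y of jar_a_mid in the frame of half_lane between -0.008 and 0.008 m and x of jar_a_mid in the frame of half_lane between 0.0135 and 0.046 m and angle between jar_a_mid's own z axis and vertical below 0.1 rad and contact force between jar_a and half_mat between 1.6 and 3.05 N) or (y of jar_b_mid in the frame of half_lane between -0.008 and 0.008 m and x of jar_b_mid in the frame of half_lane between 0.0135 and 0.046 m and angle between jar_b_mid's own z axis and vertical below 0.1 rad and contact force between jar_b and half_mat between 1.6 and 3.05 N) or (y of jar_c_mid in the frame of half_lane between -0.008 and 0.008 m and x of jar_c_mid in the frame of half_lane between 0.0135 and 0.046 m and angle between jar_c_mid's own z axis and vertical below 0.1 rad and contact force between jar_c and half_mat between 1.6 and 3.05 N)) and ((y of jar_a_mid in the frame of empty_lane between -0.008 and 0.008 m and x of jar_a_mid in the frame of empty_lane between 0.0135 and 0.046 m and angle between jar_a_mid's own z axis and vertical below 0.1 rad and contact force between jar_a and empty_mat between 0.3 and 1.6 N) or (y of jar_b_mid in the frame of empty_lane between -0.008 and 0.008 m and x of jar_b_mid in the frame of empty_lane between 0.0135 and 0.046 m and angle between jar_b_mid's own z axis and vertical below 0.1 rad and contact force between jar_b and empty_mat between 0.3 and 1.6 N) or (y of jar_c_mid in the frame of empty_lane between -0.008 and 0.008 m and x of jar_c_mid in the frame of empty_lane between 0.0135 and 0.046 m and angle between jar_c_mid's own z axis and vertical below 0.1 rad and contact force between jar_c and empty_mat between 0.3 and 1.6 N)) and value of joint each of full_stop, half_stop, empty_stop above 0.0275 m and linear speed of each of jar_a, jar_b, jar_c below 0.02 m/s); the robot touches nothing.
It fails at once if a jar pressed against a stop with more than 22 N (contact force between any of jar_a, jar_b, jar_c and full_stop above 22 N or contact force between any of jar_a, jar_b, jar_c and half_stop above 22 N or contact force between any of jar_a, jar_b, jar_c and empty_stop above 22 N).
It fails at once if a jar banged down or pressed on a lane's floor with more than 60 N (contact force between any of jar_a, jar_b, jar_c and full_mat above 60 N or contact force between any of jar_a, jar_b, jar_c and half_mat above 60 N or contact force between any of jar_a, jar_b, jar_c and empty_mat above 60 N).
It fails at once if a jar tipped by more than 45 degrees (angle between any of jar_a_mid, jar_b_mid, jar_c_mid's own z axis and vertical above 0.785 rad).
It fails at once if a bystander moved by more than 20 mm (distance of any of bottle_1, bottle_2, carton, stone, tester_pot, tape_gun from where it was at the start of the episode above 0.02 m).
It fails at once if a stop plate pushed by the robot itself with more than 3 N, instead of with the jar (contact force between any of full_stop, half_stop, empty_stop and the fingers above 3 N or contact force between any of full_stop, half_stop, empty_stop and the arm above 3 N).
It also fails if it takes over 72 s, if anything falls off the work surface, if the arm or the gripper's body presses on something with over 40 N, if the wrist force passes 120 N, or if a joint passes its speed limit or range.

ROBOT

A 6-joint arm with a two-finger parallel gripper is mounted at the origin on the work surface. World frame = base frame: x ahead of the robot, y to its left, z up, the work surface at z = 0. Lengths are in m, angles in degrees, forces in N, time in s.
With the tool pointing down it reaches from about 0.375 to 0.9 m from the base axis. Payload 3.1 kg.
Tool frame: the origin (TCP) lies at the very end of the fingers, on their centre line; the grasp point (between the pads) lies bot.grip_point_offset behind it (bot.grip_point_offset is the distance from the TCP to the grasp point, in m); z points along the fingers, y is the line along which they close (so a half turn about z gives the same grasp; the last joint's range is limited). The gripper opens to 87 mm and grips with 3 to 60 N. Pads are 19 mm wide; open, the fingers measure 117 mm over their backs; the gripper's body (75 mm by 190 mm) begins 51 mm behind the grasp point.
Start: joints at [60.648, 30.224, 82.088, -0, 67.689, -10.227], TCP at [0.205, 0.59, 0.223] pointing down, gripper open.
Joint ranges: [-176.69, 176.69], [-43.24, 126.21], [12.49, 139.97], [-82, 262], [0, 151.66], [-163.58, 163.58]. Speed limits (degrees/s): [159.86, 159.86, 180, 180, 180, 180].

INTERFACE

Orientations are given as a 3x3 rotation matrix whose columns are the frame's x, y, z axes.
In Python, from rig import bot, viewer, ticket gives the robot as it stands.
- The arm moves only by the tool servo_tool, never from a script. Its argument "targets" is a list of rows, each an object with "offset": the shift along the tool's x, y, z in m, a list of three; "dr": the turn, a rotation vector about the tool's x, y, z in degrees, a list of three. In form: [{"offset": [x, y, z], "dr": [ax, ay, az]}, ...]. A call has 1 to 20 rows; each row is the pose to reach, as a shift and turn from the pose commanded when the call began, along the tool's axes at that moment; what a row does not reach only later rows make up. A row lasts 1/12 s, in which the tool goes at most 41.7 mm and 7.16 degrees, less where a joint would pass 70% of its speed; a pose out of reach is approached as far as the arm can. A call with a gripper value outside its range is refused whole. "gripper" is the gripper command: -1 is fully open, 1 is shut, values between are in proportion, set as the call begins (left out, the last holds). The fingers move at their own pace and stop on an object; the grip force is fixed at half the most. Time passes only in rows, so rows that repeat a pose let the fingers close. It gives the time, the measured TCP pose, the force, the opening and the grip force at its end, in the units of the state.
- bot.read_state(): the state, without advancing time (a new reading comes with each control period).
- viewer.capture(name): name is "side" or "top" or "wrist"; returns a dict with "color" (420x560x3 uint8, red, green, blue), "camera_matrix" (3x3 intrinsics, pixels), "R" (3x3) and "t" (3): a world point X has camera coordinates R X + t. Camera axes: x right, y down, z forward; pixel columns grow to the right and rows downward; lengths in m; the calibration is good to about 2 mm. A picture is of the moment at which its call begins. There is no depth.
- ticket.hand_in(): hands the job in; it is judged then, once.
The state is a dict: "time_s": time; "joint_positions": joint angles; "qvel": joint speeds; "tau": joint torques, N m; "position": TCP position; "tcp_rot": TCP orientation; "force": force on the tool from outside, world axes, zero at the start; "moment": the same for the moment, N m; "opening": opening from 0.0 (shut) to 1.0 (fully open); "grasp_force": force on a finger pad.
Only numpy, scipy, OpenCV 4.12 (cv2) and the standard library are available. Lean on these libraries where they do the work, as an engineer would, in place of code of your own. Each camera call takes 0.05 s, during which the arm holds its last target. There are 200 camera calls.

## Working session

There is one attempt and no reset: what is moved stays moved. The work goes in short steps, Python scripts to look and compute and a tool call to move; the robot and the scene stay as the last step left them, time stands still between calls to the robot, and variables do not carry over. Pictures are saved under pics/ and viewed, at most 10 in all, crops included, and the job is handed in when it is done.

Besides the shell and the picture viewer there is one more tool, called after ">>>" as name([rows], argument=value, ...), one row to a line, values as JSON. servo_tool: Moves the arm, as the interface text tells. Its arguments: {"type":"object","properties":{"targets":{"type":"array"},"gripper":{"type":"number"}},"required":["targets"]}

```bash
mkdir -p pics
python3 - <<'E'
from rig import bot, viewer
import cv2,numpy as np,pickle
for n in("top","side"):
    c=viewer.capture(n); pickle.dump(c,open(n+'.pkl','wb'))
    cv2.imwrite(f'pics/{n}0.png',cv2.cvtColor(c['color'],cv2.COLOR_RGB2BGR))
    print(n,np.round(c['camera_matrix'],1).tolist(),np.round(c['R'],3).tolist(),np.round(c['t'],3).tolist())
s=bot.read_state();print(s, bot.grip_point_offset)
E
```

```text
top [[496.9, 0.0, 287.5], [0.0, 496.9, 206.5], [0.0, 0.0, 1.0]] [[0.018, -1.0, 0.021], [-0.999, -0.019, -0.038], [0.039, -0.02, -0.999]] [-0.106, 0.561, 1.105]
side [[403.9, 0.0, 276.9], [0.0, 403.9, 216.9], [0.0, 0.0, 1.0]] [[0.992, -0.126, -0.022], [-0.089, -0.554, -0.828], [0.092, 0.823, -0.56]] [-0.574, 0.053, 1.032]
{'time_s': 0.1, 'joint_positions': array([ 6.06490704e+01,  3.02734631e+01,  8.21483839e+01, -2.44170618e-03,
        6.76854157e+01, -1.02272929e+01]), 'qvel': array([-0.03335109, -0.13865838, -0.2091822 ,  0.02897301, -0.01759069,
        0.00418028]), 'tau': array([-1.16255455e-04, -4.40984952e+01, -1.77149677e+01,  6.35221903e-02,
        5.34426305e-02, -2.67392141e-05]), 'position': array([0.20442294, 0.58995317, 0.22167501]), 'tcp_rot': array([[-9.44819025e-01,  3.27591558e-01, -8.83253190e-04],
       [ 3.27592618e-01,  9.44817628e-01, -1.65109787e-03],
       [ 2.93627462e-04, -1.84933590e-03, -9.99998247e-01]]), 'force': array([ 0.19915853, -0.01613283,  0.03743239]), 'moment': array([-0.06871486,  0.01425911, -0.0010102 ]), 'grasp_force': 0.0, 'opening': 0.9992381410933301} 0.0187
```

View pics/top0.png

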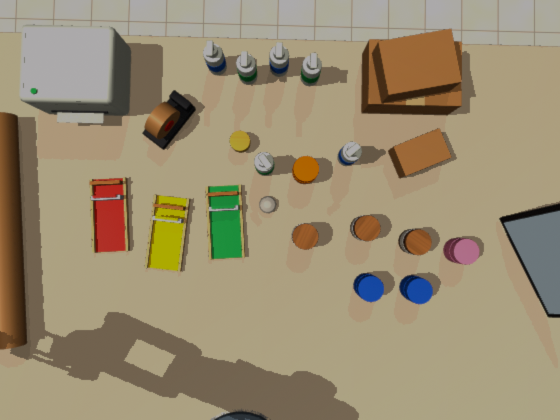

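View pics/side0.png

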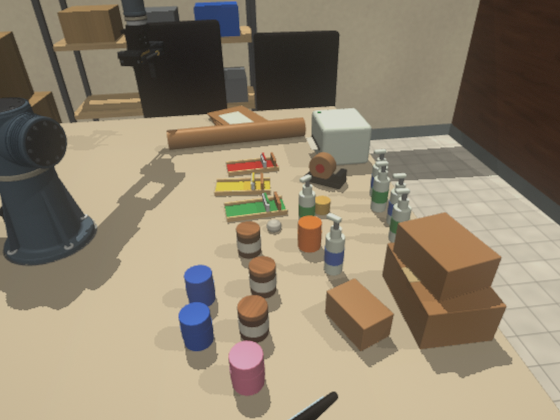

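Top view: the jars' wooden lids are at about (305,237), (367,228) and (417,242). The red, yellow and green lanes are at (110,215), (168,233) and (226,222). Each lane's end block is at its top (+x) end.

```bash
cat > h.py <<'E'
import numpy as np,cv2,pickle
def ray(c,uv,z):
    K,R,t=c['camera_matrix'],c['R'],c['t']; o=-R.T@t
    uv=np.atleast_2d(uv).astype(float)
    d=(np.linalg.inv(K)@np.c_[uv,np.ones(len(uv))].T).T@R
    return o+d*((z-o[2])/d[:,2])[:,None]
E
python3 - <<'E'
from h import *
c=pickle.load(open('top.pkl','rb'));im=c['color'];hsv=cv2.cvtColor(im,cv2.COLOR_RGB2HSV)
print('cam',-c['R'].T@c['t'])
for n,lo,hi in(('red',(0,225,120),(4,255,255)),('yel',(26,180,100),(33,255,255)),('grn',(50,150,70),(75,255,255))):
    m=cv2.inRange(hsv,lo,hi); m[:170]=0; m[265+10:]=0
    if n=='red':m[:,200:]=0
    k,l,st,_=cv2.connectedComponentsWithStats(m); i=1+np.argmax(st[1:,4])
    pts=np.argwhere(l==i)[:,::-1]; P=ray(c,pts,0.006)[:,:2].astype(np.float32)
    (cx,cy),(w,h),a=cv2.minAreaRect(P); print(n,st[i],'c',round(cx,4),round(cy,4),'wh',round(w,4),round(h,4),a)
m=cv2.inRange(hsv,(5,130,60),(18,255,255))
for (u,v) in((305,237),(367,228),(417,242)):
    s=np.zeros_like(m); s[v-18:v+18,u-18:u+18]=m[v-18:v+18,u-18:u+18]
    k,l,st,ce=cv2.connectedComponentsWithStats(s); i=1+np.argmax(st[1:,4])
    cn=max(cv2.findContours((l==i).astype(np.uint8),0,2)[0],key=cv2.contourArea)
    (x,y),r=cv2.minEnclosingCircle(cn)
    print('jar',st[i],ce[i],(x,y),r,ray(c,(x,y),.07).round(4), ray(c,ce[i],.07).round(4))
g=cv2.cvtColor(im,cv2.COLOR_RGB2BGR)
A=cv2.resize(g[165:275,80:255],(790,497),interpolation=cv2.INTER_CUBIC);cv2.imwrite('pics/lanes.png',A)
B=cv2.resize(g[205:310,285:450],(786,500),interpolation=cv2.INTER_CUBIC);cv2.imwrite('pics/jars.png',B)
E
```

```text
cam [ 0.51918481 -0.07344403  1.12762797]
red [ 96 224   1  14  14] c 0.501 0.3313 wh 0.0291 0.0 1.8728989362716675
yel [ 149  221   35   50 1328] c 0.4725 0.1747 wh 0.0642 0.1087 84.38489532470703
grn [ 210  210   31   48 1339] c 0.4986 0.0425 wh 0.1042 0.0649 4.255068778991699
jar [293 224  25  26 518] [305.04054054 236.09073359] (305.0, 236.1666717529297) 12.93691635131836 [[ 0.4979 -0.1332  0.07  ]] [[ 0.498  -0.1333  0.07  ]]
jar [354 215  27  26 533] [366.7804878  227.77673546] (366.8067626953125, 227.8251495361328) 13.194496154785156 [[ 0.518 -0.265  0.07 ]] [[ 0.5181 -0.2649  0.07  ]]
jar [405 229  27  26 539] [417.96846011 241.76808905] (418.0, 242.0) 13.153046607971191 [[ 0.4897 -0.375   0.07  ]] [[ 0.4902 -0.375   0.07  ]]
```

View pics/lanes.png

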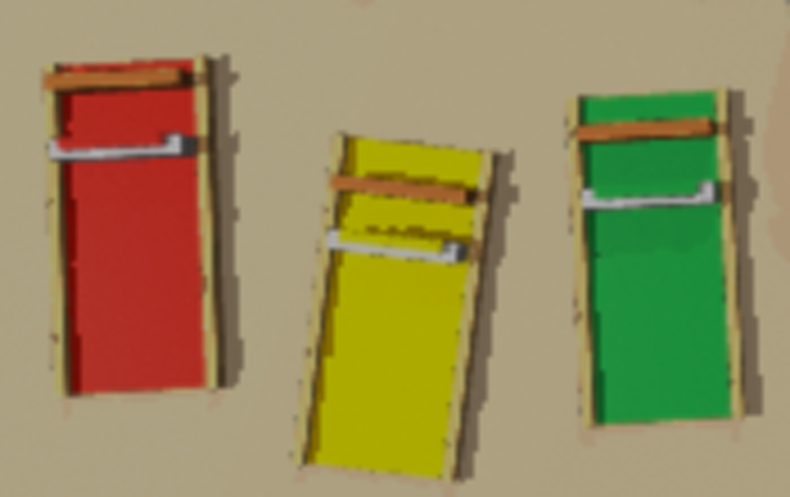

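View pics/jars.png

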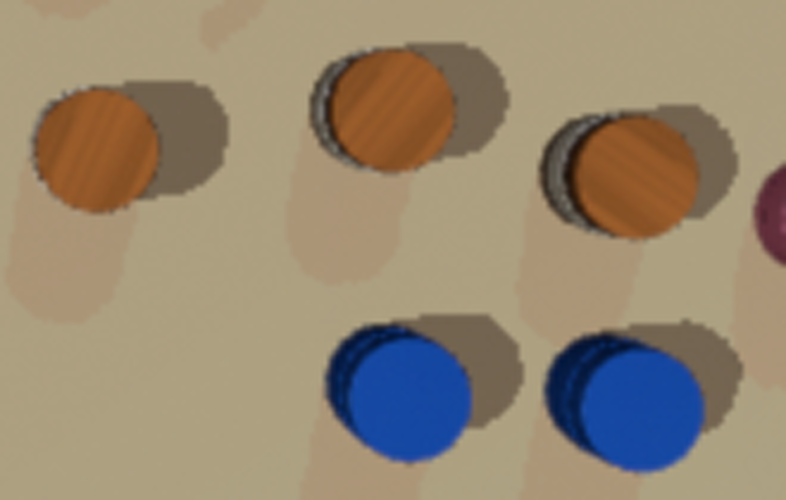

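Run:
```python
from h import *
from rig import bot
c=pickle.load(open('top.pkl','rb'));im=c['color'];hsv=cv2.cvtColor(im,cv2.COLOR_RGB2HSV)
tr=bot.read_state()['tcp_rot']
px=lambda L:[(80+(x+.5)/4.514-.5,165+(y+.5)/4.518-.5) for x,y in L]
blk={'red':[(45,87),(182,82)],'yel':[(331,187),(464,202)],'grn':[(578,138),(711,132)]} # block top front edge (camera side)
stp={'red':[(52,158),(180,154)],'yel':[(330,248),(445,260)],'grn':[(585,207),(705,203)]}
for n,hs,xr in(('red',(0,4),(85,135)),('yel',(24,34),(140,195)),('grn',(50,80),(200,250))):
    m=cv2.inRange(hsv,(hs[0],200,60),(hs[1],255,255)); 
    if n=='red': m|=cv2.inRange(hsv,(175,200,60),(180,255,255))
    w=np.zeros_like(m); w[172:275,xr[0]:xr[1]]=m[172:275,xr[0]:xr[1]]; w=cv2.morphologyEx(w,cv2.MORPH_OPEN,np.ones((2,2)))
    P=ray(c,np.argwhere(w)[:,::-1],0.006)[:,:2].astype(np.float32)
    r=cv2.minAreaRect(P); b=cv2.boxPoints(r)
    e=[b[(i+1)%4]-b[i] for i in range(2)]; a=e[np.argmax([np.linalg.norm(x) for x in e])]; a=a/np.linalg.norm(a); a*=np.sign(a[0]); ay=np.array([-a[1],a[0]])
    # robust: centreline fit of the mid of each row slice
    C=np.array(r[0]); Q=(P-C)@np.c_[a,ay]
    sl=[(s,(np.percentile(Q[abs(Q[:,0]-s)<.003,1],[2,98]).mean())) for s in np.arange(-.07,.0,.006) if (abs(Q[:,0]-s)<.003).sum()>10]
    k=np.polyfit(*np.array(sl).T,1); L,W=max(r[1]),min(r[1])
    x0=np.percentile(Q[:,0],0.5); mid=k[1]
    yaw=np.degrees(np.arctan2(a[1],a[0]))+np.degrees(np.arctan(k[0]))
    th=np.radians(yaw);A=np.array([np.cos(th),np.sin(th)]);Y=np.array([-A[1],A[0]])
    org=C+ay*mid+A*(x0-.001+.075)
    f=lambda L,z:(((ray(c,px(L),z)[:,:2]-org)@np.c_[A,Y]*1000).round(1).tolist())
    print(n,'LW',round(L,4),round(W,4),'yaw',yaw.round(2),'org',org.round(4),'blk front',f(blk[n],.034),'stop front',f(stp[n],.039))
```

```text
red LW 0.1474 0.0635 yaw 3.25 org [0.531  0.3016] blk front [[74.1, 32.7], [74.1, -33.3]] stop front [[39.3, 28.3], [38.9, -33.0]]
yel LW 0.1613 0.0661 yaw -6.1 org [0.4914 0.1711] blk front [[62.5, 34.9], [63.3, -29.8]] stop front [[33.2, 30.2], [34.4, -25.4]]
grn LW 0.1568 0.0627 yaw 4.44 org [0.5206 0.042 ] blk front [[65.6, 33.3], [64.7, -31.3]] stop front [[31.6, 31.1], [30.2, -26.9]]
```

>>> servo_tool([
  {"offset": [-0.3429, -0.2409, 0.023], "dr": [0, 0, -19.125]},
  {"offset": [-0.3429, -0.2409, 0.023], "dr": [0, 0, -19.125]},
  {"offset": [-0.3429, -0.2409, 0.023], "dr": [0, 0, -19.125]},
  {"offset": [-0.3429, -0.2409, 0.023], "dr": [0, 0, -19.125]},
  {"offset": [-0.3429, -0.2409, 0.023], "dr": [0, 0, -19.125]},
  {"offset": [-0.3429, -0.2409, 0.023], "dr": [0, 0, -19.125]},
  {"offset": [-0.3429, -0.2409, 0.023], "dr": [0, 0, -19.125]},
  {"offset": [-0.3429, -0.2409, 0.023], "dr": [0, 0, -19.125]},
  {"offset": [-0.3429, -0.2409, 0.023], "dr": [0, 0, -19.125]},
  {"offset": [-0.5137, -0.5871, 0.083], "dr": [0, 0, -19.125]},
  {"offset": [-0.5137, -0.5871, 0.083], "dr": [0, 0, -19.125]},
  {"offset": [-0.5137, -0.5871, 0.083], "dr": [0, 0, -19.125]},
  {"offset": [-0.5137, -0.5871, 0.083], "dr": [0, 0, -19.125]},
  {"offset": [-0.5137, -0.5871, 0.083], "dr": [0, 0, -19.125]},
  {"offset": [-0.5137, -0.5871, 0.083], "dr": [0, 0, -19.125]},
  {"offset": [-0.5137, -0.5871, 0.083], "dr": [0, 0, -19.125]},
  {"offset": [-0.5137, -0.5871, 0.083], "dr": [0, 0, -19.125]},
  {"offset": [-0.5137, -0.5871, 0.083], "dr": [0, 0, -19.125]},
  {"offset": [-0.5137, -0.5871, 0.083], "dr": [0, 0, -19.125]},
  {"offset": [-0.5137, -0.5871, 0.083], "dr": [0, 0, -19.125]},
], gripper=-1)

```text
time_s: 1.77
position: [0.4992, -0.138, 0.1389]
tcp_rot: [[-1.0, 0.004, 0.002], [0.004, 1.0, -0.002], [-0.002, -0.002, -1.0]]
force: [0.3, -1.1, 0.9]
opening: 1.002
grasp_force: 0.0
```

>>> servo_tool([
  {"offset": [0, 0, 0.03], "dr": [0, 0, 0]},
  {"offset": [0, 0, 0.06], "dr": [0, 0, 0]},
  {"offset": [0, 0, 0.09], "dr": [0, 0, 0]},
  {"offset": [0, 0, 0.11], "dr": [0, 0, 0]},
  {"offset": [0, 0, 0.118], "dr": [0, 0, 0]},
  {"offset": [0, 0, 0.118], "dr": [0, 0, 0]},
  {"offset": [0, 0, 0.118], "dr": [0, 0, 0]},
])

```text
time_s: 2.35
position: [0.4978, -0.1325, 0.0216]
tcp_rot: [[-1.0, -0.0, -0.0], [-0.0, 1.0, 0.0], [0.0, 0.0, -1.0]]
force: [-0.0, 0.5, -0.0]
opening: 0.998
grasp_force: 0.0
```

>>> servo_tool([
  {"offset": [0, 0, 0], "dr": [0, 0, 0]},
  {"offset": [0, 0, 0], "dr": [0, 0, 0]},
  {"offset": [0, 0, 0], "dr": [0, 0, 0]},
  {"offset": [0, 0, 0], "dr": [0, 0, 0]},
  {"offset": [0, 0, 0], "dr": [0, 0, 0]},
  {"offset": [0, 0, 0], "dr": [0, 0, 0]},
  {"offset": [0, 0, 0], "dr": [0, 0, 0]},
  {"offset": [0, 0, 0], "dr": [0, 0, 0]},
], gripper=1)

```text
time_s: 3.02
position: [0.498, -0.1327, 0.0221]
tcp_rot: [[-1.0, -0.0, 0.001], [-0.0, 1.0, -0.001], [-0.001, -0.001, -1.0]]
force: [-0.9, -0.1, 4.8]
opening: 0.642
grasp_force: 30.3
```

>>> servo_tool([
  {"offset": [0, 0, -0.008], "dr": [0, 0, 0]},
  {"offset": [0, 0, -0.025], "dr": [0, 0, 0]},
  {"offset": [0, 0, -0.05], "dr": [0, 0, 0]},
  {"offset": [0, 0, -0.075], "dr": [0, 0, 0]},
  {"offset": [0, 0, -0.095], "dr": [0, 0, 0]},
  {"offset": [0, 0, -0.106], "dr": [0, 0, 0]},
  {"offset": [0, 0, -0.11], "dr": [0, 0, 0]},
  {"offset": [0, 0, -0.11], "dr": [0, 0, 0]},
  {"offset": [0, 0, -0.11], "dr": [0, 0, 0]},
  {"offset": [0, 0, -0.11], "dr": [0, 0, 0]},
  {"offset": [0, 0, -0.11], "dr": [0, 0, 0]},
  {"offset": [0, 0, -0.11], "dr": [0, 0, 0]},
])

```text
time_s: 4.02
position: [0.4971, -0.1322, 0.1306]
tcp_rot: [[-1.0, 0.0, -0.002], [0.0, 1.0, 0.001], [0.002, 0.001, -1.0]]
force: [-0.2, 0.5, -1.8]
opening: 0.646
grasp_force: 30.3
```

Run:
```python
from rig import bot
s=bot.read_state();print(s['force'],s['moment'],s['position'],s['qvel'],s['joint_positions'])
```

```text
[-0.22245636  0.49662085 -1.76056687] [-0.00960808 -0.01894317  0.03207452] [ 0.49714954 -0.13224698  0.13059245] [-0.03752273 -0.34592322 -0.2881846  -0.0342582   0.08424172  0.01460223] [-2.73570050e+01  2.97106190e+01  1.02815250e+02  7.42896668e-05
  4.75966301e+01 -1.17354414e+02]
```

>>> servo_tool([
  {"offset": [0, 0, 0], "dr": [0, 0, 0]},
  {"offset": [0, 0, 0], "dr": [0, 0, 0]},
  {"offset": [0, 0, 0], "dr": [0, 0, 0]},
])

```text
time_s: 4.27
position: [0.4976, -0.1325, 0.1313]
tcp_rot: [[-1.0, -0.0, -0.0], [-0.0, 1.0, 0.0], [0.0, 0.0, -1.0]]
force: [0.1, 0.5, -2.1]
opening: 0.642
grasp_force: 30.3
```

>>> servo_tool([
  {"offset": [0.0007, 0.01, 0], "dr": [0, 0, 0]},
  {"offset": [0.0025, 0.035, 0], "dr": [0, 0, 1]},
  {"offset": [0.0046, 0.065, 0], "dr": [0, 0, 2]},
  {"offset": [0.007, 0.1, 0], "dr": [0, 0, 3]},
  {"offset": [0.0095, 0.135, 0], "dr": [0, 0, 4]},
  {"offset": [0.012, 0.17, 0], "dr": [0, 0, 5]},
  {"offset": [0.0144, 0.205, 0], "dr": [0, 0, 6]},
  {"offset": [0.0168, 0.24, 0], "dr": [0, 0, 6.15]},
  {"offset": [0.019, 0.27, 0], "dr": [0, 0, 6.15]},
  {"offset": [0.0203, 0.29, 0], "dr": [0, 0, 6.15]},
  {"offset": [0.0211, 0.302, 0], "dr": [0, 0, 6.15]},
  {"offset": [0.0214, 0.3065, 0], "dr": [0, 0, 6.15]},
  {"offset": [0.0214, 0.3065, 0], "dr": [0, 0, 6.15]},
  {"offset": [0.0214, 0.3065, 0.02], "dr": [0, 0, 6.15]},
  {"offset": [0.0214, 0.3065, 0.045], "dr": [0, 0, 6.15]},
  {"offset": [0.0214, 0.3065, 0.065], "dr": [0, 0, 6.15]},
  {"offset": [0.0214, 0.3065, 0.075], "dr": [0, 0, 6.15]},
  {"offset": [0.0214, 0.3065, 0.08], "dr": [0, 0, 6.15]},
  {"offset": [0.0214, 0.3065, 0.08], "dr": [0, 0, 6.15]},
  {"offset": [0.0214, 0.3065, 0.08], "dr": [0, 0, 6.15]},
])

```text
time_s: 5.93
position: [0.477, 0.1735, 0.0519]
tcp_rot: [[-0.994, 0.108, 0.001], [0.108, 0.994, 0.0], [-0.001, 0.0, -1.0]]
force: [-0.0, -0.3, -2.4]
opening: 0.638
grasp_force: 30.3
```

Run:
```python
from rig import bot,viewer
import cv2,pickle
s=bot.read_state();print(s['force'],s['position'])
c=viewer.capture('top');g=cv2.cvtColor(c['color'],cv2.COLOR_RGB2BGR)
w=viewer.capture('wrist');cv2.imwrite('pics/w1.png',cv2.hconcat([cv2.resize(g[165:295,90:220],(420,420),interpolation=2),cv2.resize(cv2.cvtColor(w['color'],cv2.COLOR_RGB2BGR),(380,420))]))
```

```text
[-0.00606576 -0.25921176 -2.397722  ] [0.47697995 0.17348303 0.05192773]
```

View pics/w1.png

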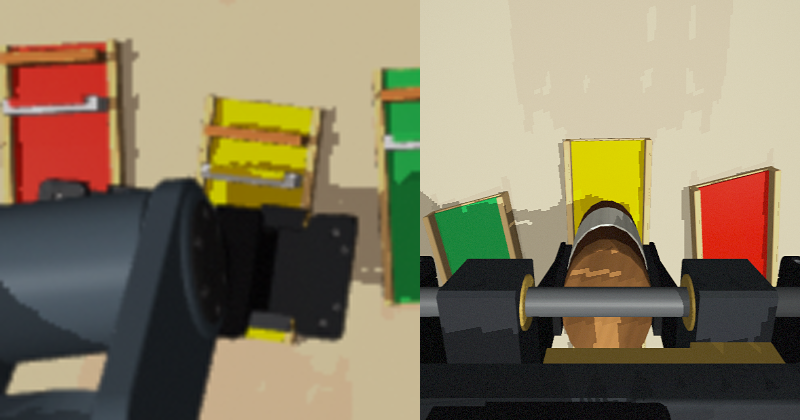

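The wrist view shows the jar over the yellow lane, centred between its walls (lane 566–651, jar about 607) and lined up with it. The force of −2.4 N says half full.

>>> servo_tool([
  {"offset": [0, 0, 0.01], "dr": [0, 0, 0]},
  {"offset": [0, 0, 0.018], "dr": [0, 0, 0]},
  {"offset": [0, 0, 0.021], "dr": [0, 0, 0]},
  {"offset": [0, 0, 0.022], "dr": [0, 0, 0]},
  {"offset": [0, 0, 0.023], "dr": [0, 0, 0]},
  {"offset": [0, 0, 0.024], "dr": [0, 0, 0]},
  {"offset": [0, 0, 0.0245], "dr": [0, 0, 0]},
  {"offset": [0, 0, 0.0245], "dr": [0, 0, 0]},
  {"offset": [0, 0, 0.0245], "dr": [0, 0, 0]},
])

```text
time_s: 6.78
position: [0.4759, 0.174, 0.028]
tcp_rot: [[-0.994, 0.107, -0.0], [0.107, 0.994, -0.0], [0.0, -0.0, -1.0]]
force: [-2.1, -0.2, 6.2]
opening: 0.644
grasp_force: 30.4
```

>>> servo_tool([
  {"offset": [-0.003, 0, -0.0005], "dr": [0, 0, 0]},
  {"offset": [-0.007, 0, -0.0005], "dr": [0, 0, 0]},
  {"offset": [-0.011, 0, -0.0005], "dr": [0, 0, 0]},
  {"offset": [-0.014, 0, -0.0005], "dr": [0, 0, 0]},
  {"offset": [-0.016, 0, -0.0005], "dr": [0, 0, 0]},
  {"offset": [-0.018, 0, -0.0005], "dr": [0, 0, 0]},
  {"offset": [-0.02, 0, -0.0005], "dr": [0, 0, 0]},
  {"offset": [-0.022, 0, -0.0005], "dr": [0, 0, 0]},
  {"offset": [-0.024, 0, -0.0005], "dr": [0, 0, 0]},
  {"offset": [-0.026, 0, -0.0005], "dr": [0, 0, 0]},
  {"offset": [-0.028, 0, -0.0005], "dr": [0, 0, 0]},
  {"offset": [-0.03, 0, -0.0005], "dr": [0, 0, 0]},
  {"offset": [-0.032, 0, -0.0005], "dr": [0, 0, 0]},
  {"offset": [-0.034, 0, -0.0005], "dr": [0, 0, 0]},
  {"offset": [-0.034, 0, -0.0005], "dr": [0, 0, 0]},
])

```text
time_s: 8.03
position: [0.4997, 0.1709, 0.0283]
tcp_rot: [[-0.994, 0.107, -0.021], [0.107, 0.994, -0.001], [0.021, -0.003, -1.0]]
force: [-17.0, 3.9, 21.8]
opening: 0.641
grasp_force: 30.5
```

>>> servo_tool([
  {"offset": [0.003, 0, 0], "dr": [0, 0, 0]},
  {"offset": [0.006, 0, -0.0005], "dr": [0, 0, 0]},
  {"offset": [0.006, 0, -0.001], "dr": [0, 0, 0]},
  {"offset": [0.006, 0, -0.001], "dr": [0, 0, 0]},
])

```text
time_s: 8.37
position: [0.5001, 0.1709, 0.0283]
tcp_rot: [[-0.994, 0.107, -0.008], [0.107, 0.994, -0.001], [0.008, -0.002, -1.0]]
force: [-6.5, 1.4, 4.1]
opening: 0.647
grasp_force: 30.4
```

>>> servo_tool([
  {"offset": [0, 0, -0.0006], "dr": [0, 0, 0]},
  {"offset": [-0.001, 0, -0.0008], "dr": [0, 0, 0]},
  {"offset": [-0.002, 0, -0.0008], "dr": [0, 0, 0]},
  {"offset": [-0.003, 0, -0.0008], "dr": [0, 0, 0]},
  {"offset": [-0.004, 0, -0.0008], "dr": [0, 0, 0]},
  {"offset": [-0.005, 0, -0.0008], "dr": [0, 0, 0]},
])

```text
time_s: 8.87
position: [0.5088, 0.1703, 0.029]
tcp_rot: [[-0.994, 0.107, -0.001], [0.107, 0.994, -0.0], [0.001, -0.0, -1.0]]
force: [-4.1, -0.8, -4.6]
opening: 0.638
grasp_force: 30.3
```

>>> servo_tool([
  {"offset": [-0.001, 0, 0], "dr": [0, 0, 0]},
  {"offset": [-0.002, 0, 0], "dr": [0, 0, 0]},
  {"offset": [-0.003, 0, 0], "dr": [0, 0, 0]},
  {"offset": [-0.0035, 0, 0], "dr": [0, 0, 0]},
  {"offset": [-0.0035, 0, 0], "dr": [0, 0, 0]},
])

```text
time_s: 9.28
position: [0.513, 0.1701, 0.0294]
tcp_rot: [[-0.994, 0.107, 0.001], [0.107, 0.994, 0.0], [-0.001, 0.0, -1.0]]
force: [-3.4, 0.5, -4.6]
opening: 0.643
grasp_force: 30.3
```

>>> servo_tool([
  {"offset": [-0.0005, 0, 0], "dr": [0, 0, 0]},
  {"offset": [-0.001, 0, 0], "dr": [0, 0, 0]},
  {"offset": [-0.0015, 0, 0], "dr": [0, 0, 0]},
  {"offset": [-0.002, 0, 0], "dr": [0, 0, 0]},
  {"offset": [-0.0025, 0, 0], "dr": [0, 0, 0]},
  {"offset": [-0.0025, 0, 0], "dr": [0, 0, 0]},
])

```text
time_s: 9.78
position: [0.5154, 0.1698, 0.0294]
tcp_rot: [[-0.994, 0.107, 0.0], [0.107, 0.994, 0.0], [-0.0, 0.0, -1.0]]
force: [-4.2, -0.6, -4.2]
opening: 0.641
grasp_force: 30.3
```

>>> servo_tool([
  {"offset": [-0.0005, 0, 0], "dr": [0, 0, 0]},
  {"offset": [-0.001, 0, 0], "dr": [0, 0, 0]},
  {"offset": [-0.0015, 0, 0], "dr": [0, 0, 0]},
  {"offset": [-0.0015, 0, 0], "dr": [0, 0, 0]},
])

```text
time_s: 10.12
position: [0.5156, 0.1698, 0.0294]
tcp_rot: [[-0.994, 0.107, -0.002], [0.107, 0.994, 0.0], [0.002, -0.0, -1.0]]
force: [-6.3, 0.4, -2.5]
opening: 0.64
grasp_force: 30.3
```

>>> servo_tool([
  {"offset": [-0.0005, 0, 0], "dr": [0, 0, 0]},
  {"offset": [-0.001, 0, 0], "dr": [0, 0, 0]},
  {"offset": [-0.0015, 0, 0], "dr": [0, 0, 0]},
  {"offset": [-0.0015, 0, 0], "dr": [0, 0, 0]},
])

```text
time_s: 10.45
position: [0.5157, 0.1697, 0.0294]
tcp_rot: [[-0.994, 0.107, -0.005], [0.107, 0.994, 0.0], [0.005, -0.0, -1.0]]
force: [-7.4, 1.8, 0.7]
opening: 0.641
grasp_force: 30.3
```

>>> servo_tool([
  {"offset": [-0.001, 0, 0], "dr": [0, 0, 0]},
  {"offset": [-0.002, 0, 0], "dr": [0, 0, 0]},
  {"offset": [-0.002, 0, 0], "dr": [0, 0, 0]},
])

```text
time_s: 10.7
position: [0.5157, 0.1697, 0.0294]
tcp_rot: [[-0.994, 0.107, -0.009], [0.107, 0.994, 0.0], [0.009, -0.001, -1.0]]
force: [-10.5, 2.1, 3.1]
opening: 0.643
grasp_force: 30.3
```

>>> servo_tool([
  {"offset": [0.002, 0, 0], "dr": [0, 0, 0]},
  {"offset": [0.004, 0, 0.0005], "dr": [0, 0, 0]},
  {"offset": [0.0045, 0, 0.001], "dr": [0, 0, 0]},
  {"offset": [0.0045, 0, 0.0013], "dr": [0, 0, 0]},
  {"offset": [0.0045, 0, 0.0013], "dr": [0, 0, 0]},
])

```text
time_s: 11.12
position: [0.5155, 0.1699, 0.0284]
tcp_rot: [[-0.994, 0.107, -0.0], [0.107, 0.994, 0.0], [0.0, 0.0, -1.0]]
force: [-5.6, 0.4, 0.6]
opening: 0.642
grasp_force: 30.3
```

>>> servo_tool([
  {"offset": [0, 0, 0], "dr": [0, 0, 0]},
  {"offset": [0, 0, 0], "dr": [0, 0, 0]},
  {"offset": [0, 0, 0], "dr": [0, 0, 0]},
  {"offset": [0, 0, 0], "dr": [0, 0, 0]},
  {"offset": [0, 0, 0], "dr": [0, 0, 0]},
  {"offset": [0, 0, 0], "dr": [0, 0, 0]},
], gripper=-1)

```text
time_s: 11.62
position: [0.5166, 0.1698, 0.0283]
tcp_rot: [[-0.994, 0.107, 0.002], [0.107, 0.994, 0.0], [-0.002, 0.0, -1.0]]
force: [-0.9, -0.3, 0.3]
opening: 0.973
grasp_force: 0.0
```

>>> servo_tool([
  {"offset": [0, 0, -0.02], "dr": [0, 0, 0]},
  {"offset": [0, 0, -0.06], "dr": [0, 0, 0]},
  {"offset": [0, 0, -0.095], "dr": [0, 0, 0]},
  {"offset": [0, 0, -0.11], "dr": [0, 0, 0]},
  {"offset": [-0.0486, -0.4316, -0.11], "dr": [0, 0, -9.65]},
  {"offset": [-0.0486, -0.4316, -0.11], "dr": [0, 0, -9.65]},
  {"offset": [-0.0486, -0.4316, -0.11], "dr": [0, 0, -9.65]},
  {"offset": [-0.0486, -0.4316, -0.11], "dr": [0, 0, -9.65]},
  {"offset": [-0.0486, -0.4316, -0.11], "dr": [0, 0, -9.65]},
  {"offset": [-0.0486, -0.4316, -0.11], "dr": [0, 0, -9.65]},
  {"offset": [-0.0486, -0.4316, -0.11], "dr": [0, 0, -9.65]},
  {"offset": [-0.0486, -0.4316, -0.11], "dr": [0, 0, -9.65]},
  {"offset": [-0.0486, -0.4316, -0.11], "dr": [0, 0, -9.65]},
  {"offset": [-0.0486, -0.4316, -0.11], "dr": [0, 0, -9.65]},
  {"offset": [-0.0486, -0.4316, -0.11], "dr": [0, 0, -9.65]},
  {"offset": [-0.0486, -0.4316, -0.11], "dr": [0, 0, -9.65]},
  {"offset": [-0.0486, -0.4316, -0.11], "dr": [0, 0, -9.65]},
])

```text
time_s: 13.03
position: [0.5175, -0.2661, 0.1379]
tcp_rot: [[-0.998, -0.058, 0.0], [-0.058, 0.998, 0.0], [-0.0, 0.0, -1.0]]
force: [1.0, 1.0, -0.6]
opening: 1.001
grasp_force: 0.0
```

Run:
```python
from rig import bot,viewer
import cv2
from h import *
c=viewer.capture('top');g=cv2.cvtColor(c['color'],cv2.COLOR_RGB2BGR)
cv2.imwrite('pics/t1.png',cv2.hconcat([cv2.resize(g[165:295,80:260],(480,347),interpolation=2),cv2.resize(g[205:305,285:385],(320,347))]))
org=np.array([.4914,.1711]);th=np.radians(-6.15);A=np.array([np.cos(th),np.sin(th)]);Y=np.array([-A[1],A[0]])
hsv=cv2.cvtColor(c['color'],cv2.COLOR_RGB2HSV);m=cv2.inRange(hsv,(5,130,60),(18,255,255));m[:205]=0;m[250:]=0;m[:,:140]=0;m[:,200:]=0
k,l,st,ce=cv2.connectedComponentsWithStats(cv2.morphologyEx(m,2,np.ones((4,4))));i=1+np.argmax(st[1:,4]);p=ray(c,ce[i],.076)[0,:2]
print(st[i],ce[i],p,(p-org)@np.c_[A,Y])
```

```text
[150 214  27  26 554] [162.97292419 226.45848375] [0.51313741 0.16649257] [ 0.02210591 -0.00225215]
```

View pics/t1.png

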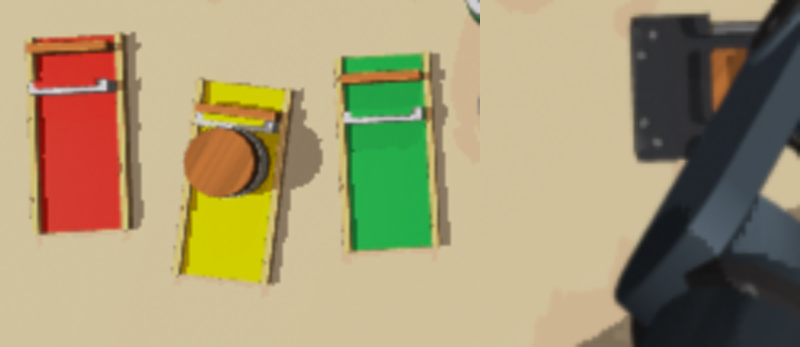

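The yellow lane looks right: its jar is against the stop and the stop is against the end block, lid at (163,226). On to the next jar.

>>> servo_tool([
  {"offset": [0, 0, 0.03], "dr": [0, 0, 0]},
  {"offset": [0, 0, 0.06], "dr": [0, 0, 0]},
  {"offset": [0, 0, 0.09], "dr": [0, 0, 0]},
  {"offset": [0, 0, 0.11], "dr": [0, 0, 0]},
  {"offset": [0, 0, 0.1165], "dr": [0, 0, 0]},
  {"offset": [0, 0, 0.1165], "dr": [0, 0, 0]},
  {"offset": [0, 0, 0.1165], "dr": [0, 0, 0]},
])

```text
time_s: 13.67
position: [0.5181, -0.2636, 0.022]
tcp_rot: [[-0.998, -0.063, 0.0], [-0.063, 0.998, 0.0], [-0.0, 0.0, -1.0]]
force: [0.0, -0.9, 0.0]
opening: 1.002
grasp_force: 0.0
```

>>> servo_tool([
  {"offset": [0, 0, 0], "dr": [0, 0, 0]},
  {"offset": [0, 0, 0], "dr": [0, 0, 0]},
  {"offset": [0, 0, 0], "dr": [0, 0, 0]},
  {"offset": [0, 0, 0], "dr": [0, 0, 0]},
  {"offset": [0, 0, 0], "dr": [0, 0, 0]},
  {"offset": [0, 0, 0], "dr": [0, 0, 0]},
  {"offset": [0, 0, 0], "dr": [0, 0, 0]},
], gripper=1)

```text
time_s: 14.25
position: [0.5181, -0.2652, 0.0221]
tcp_rot: [[-0.998, -0.061, 0.001], [-0.061, 0.998, -0.001], [-0.001, -0.001, -1.0]]
force: [-0.6, -2.5, 3.4]
opening: 0.635
grasp_force: 30.0
```

>>> servo_tool([
  {"offset": [0, 0, -0.008], "dr": [0, 0, 0]},
  {"offset": [0, 0, -0.025], "dr": [0, 0, 0]},
  {"offset": [0, 0, -0.05], "dr": [0, 0, 0]},
  {"offset": [0, 0, -0.075], "dr": [0, 0, 0]},
  {"offset": [0, 0, -0.095], "dr": [0, 0, 0]},
  {"offset": [0, 0, -0.106], "dr": [0, 0, 0]},
  {"offset": [0, 0, -0.11], "dr": [0, 0, 0]},
  {"offset": [0, 0, -0.11], "dr": [0, 0, 0]},
  {"offset": [0, 0, -0.11], "dr": [0, 0, 0]},
  {"offset": [0, 0, -0.11], "dr": [0, 0, 0]},
  {"offset": [0, 0, -0.11], "dr": [0, 0, 0]},
  {"offset": [0, 0, -0.11], "dr": [0, 0, 0]},
  {"offset": [0, 0, -0.11], "dr": [0, 0, 0]},
])

```text
time_s: 15.33
position: [0.5173, -0.2643, 0.1307]
tcp_rot: [[-0.998, -0.061, -0.001], [-0.061, 0.998, 0.001], [0.001, 0.001, -1.0]]
force: [-0.2, -0.0, -4.3]
opening: 0.641
grasp_force: 30.0
```

>>> servo_tool([
  {"offset": [0, 0, 0], "dr": [0, 0, 0]},
  {"offset": [0, 0, 0], "dr": [0, 0, 0]},
])

```text
time_s: 15.5
position: [0.5176, -0.2645, 0.1313]
tcp_rot: [[-0.998, -0.061, -0.0], [-0.061, 0.998, 0.0], [0.0, 0.0, -1.0]]
force: [0.8, 0.1, -3.9]
opening: 0.638
grasp_force: 30.0
```

>>> servo_tool([
  {"offset": [-0.0003, 0.01, 0], "dr": [0, 0, 0]},
  {"offset": [-0.001, 0.035, 0], "dr": [0, 0, -0.3]},
  {"offset": [-0.002, 0.065, 0], "dr": [0, 0, -0.3]},
  {"offset": [-0.003, 0.1, 0], "dr": [0, 0, -0.3]},
  {"offset": [-0.004, 0.135, 0], "dr": [0, 0, -0.3]},
  {"offset": [-0.005, 0.17, 0], "dr": [0, 0, -0.3]},
  {"offset": [-0.006, 0.205, 0], "dr": [0, 0, -0.3]},
  {"offset": [-0.007, 0.24, 0], "dr": [0, 0, -0.3]},
  {"offset": [-0.008, 0.27, 0], "dr": [0, 0, -0.3]},
  {"offset": [-0.009, 0.29, 0], "dr": [0, 0, -0.3]},
  {"offset": [-0.0093, 0.302, 0], "dr": [0, 0, -0.3]},
  {"offset": [-0.0093, 0.3067, 0], "dr": [0, 0, -0.3]},
  {"offset": [-0.0093, 0.3067, 0], "dr": [0, 0, -0.3]},
  {"offset": [-0.0093, 0.3067, 0.02], "dr": [0, 0, -0.3]},
  {"offset": [-0.0093, 0.3067, 0.045], "dr": [0, 0, -0.3]},
  {"offset": [-0.0093, 0.3067, 0.065], "dr": [0, 0, -0.3]},
  {"offset": [-0.0093, 0.3067, 0.075], "dr": [0, 0, -0.3]},
  {"offset": [-0.0093, 0.3067, 0.08], "dr": [0, 0, -0.3]},
  {"offset": [-0.0093, 0.3067, 0.08], "dr": [0, 0, -0.3]},
  {"offset": [-0.0093, 0.3067, 0.08], "dr": [0, 0, -0.3]},
])

```text
time_s: 17.17
position: [0.509, 0.0415, 0.052]
tcp_rot: [[-0.998, -0.065, 0.001], [-0.065, 0.998, -0.0], [-0.001, -0.0, -1.0]]
force: [0.3, 0.1, -3.2]
opening: 0.639
grasp_force: 30.0
```

Run:
```python
from rig import bot,viewer
import cv2
s=bot.read_state();print(s['force'],s['position'])
w=viewer.capture('wrist');cv2.imwrite('pics/w2.png',cv2.cvtColor(w['color'],cv2.COLOR_RGB2BGR))
```

```text
[ 0.30633029  0.06022304 -3.21909241] [0.50896735 0.04145481 0.05195414]
```

View pics/w2.png

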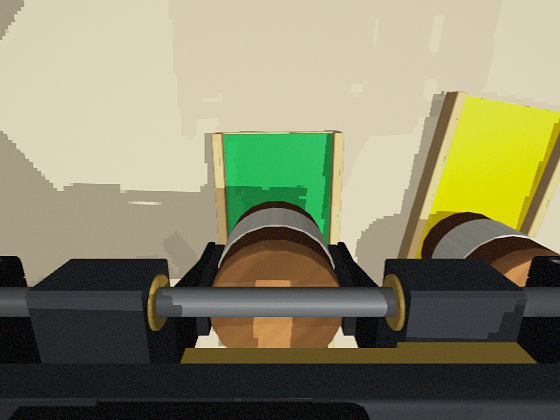

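The wrist view shows the green lane (211–343, centre 277) and the jar centred over it at about 276. I'll lower it and push.

>>> servo_tool([
  {"offset": [0, 0, 0.01], "dr": [0, 0, 0]},
  {"offset": [0, 0, 0.018], "dr": [0, 0, 0]},
  {"offset": [0, 0, 0.021], "dr": [0, 0, 0]},
  {"offset": [0, 0, 0.022], "dr": [0, 0, 0]},
  {"offset": [0, 0, 0.023], "dr": [0, 0, 0]},
  {"offset": [0, 0, 0.023], "dr": [0, 0, 0]},
  {"offset": [-0.003, 0, 0.023], "dr": [0, 0, 0]},
  {"offset": [-0.006, 0, 0.023], "dr": [0, 0, 0]},
  {"offset": [-0.009, 0, 0.023], "dr": [0, 0, 0]},
  {"offset": [-0.012, 0, 0.023], "dr": [0, 0, 0]},
  {"offset": [-0.014, 0, 0.023], "dr": [0, 0, 0]},
  {"offset": [-0.016, 0, 0.023], "dr": [0, 0, 0]},
  {"offset": [-0.018, 0, 0.023], "dr": [0, 0, 0]},
  {"offset": [-0.02, 0, 0.023], "dr": [0, 0, 0]},
  {"offset": [-0.021, 0, 0.023], "dr": [0, 0, 0]},
])

```text
time_s: 18.47
position: [0.5279, 0.0437, 0.0283]
tcp_rot: [[-0.998, -0.066, -0.003], [-0.066, 0.998, 0.0], [0.003, 0.001, -1.0]]
force: [-3.8, -1.6, -2.7]
opening: 0.636
grasp_force: 30.0
```

>>> servo_tool([
  {"offset": [-0.002, 0, -0.0004], "dr": [0, 0, 0]},
  {"offset": [-0.004, 0, -0.0004], "dr": [0, 0, 0]},
  {"offset": [-0.006, 0, -0.0004], "dr": [0, 0, 0]},
  {"offset": [-0.008, 0, -0.0004], "dr": [0, 0, 0]},
  {"offset": [-0.01, 0, -0.0004], "dr": [0, 0, 0]},
  {"offset": [-0.0115, 0, -0.0004], "dr": [0, 0, 0]},
  {"offset": [-0.013, 0, -0.0004], "dr": [0, 0, 0]},
  {"offset": [-0.013, 0, -0.0004], "dr": [0, 0, 0]},
])

```text
time_s: 19.13
position: [0.5426, 0.0445, 0.0289]
tcp_rot: [[-0.998, -0.066, 0.001], [-0.066, 0.998, 0.0], [-0.001, 0.0, -1.0]]
force: [-3.6, 0.3, -5.9]
opening: 0.637
grasp_force: 30.0
```

>>> servo_tool([
  {"offset": [-0.0005, 0, 0], "dr": [0, 0, 0]},
  {"offset": [-0.001, 0, 0], "dr": [0, 0, 0]},
  {"offset": [-0.0015, 0, 0], "dr": [0, 0, 0]},
  {"offset": [-0.002, 0, 0], "dr": [0, 0, 0]},
  {"offset": [-0.002, 0, 0], "dr": [0, 0, 0]},
])

```text
time_s: 19.55
position: [0.5442, 0.0446, 0.029]
tcp_rot: [[-0.998, -0.066, 0.0], [-0.066, 0.998, 0.0], [-0.0, 0.0, -1.0]]
force: [-3.9, 0.8, -5.7]
opening: 0.636
grasp_force: 30.0
```

>>> servo_tool([
  {"offset": [-0.0005, 0, 0], "dr": [0, 0, 0]},
  {"offset": [-0.001, 0, 0], "dr": [0, 0, 0]},
  {"offset": [-0.0015, 0, 0], "dr": [0, 0, 0]},
  {"offset": [-0.002, 0, 0], "dr": [0, 0, 0]},
  {"offset": [-0.002, 0, 0], "dr": [0, 0, 0]},
])

```text
time_s: 19.97
position: [0.5464, 0.0447, 0.029]
tcp_rot: [[-0.998, -0.066, 0.0], [-0.066, 0.998, 0.0], [-0.0, 0.0, -1.0]]
force: [-4.4, 1.3, -5.5]
opening: 0.634
grasp_force: 30.0
```

>>> servo_tool([
  {"offset": [-0.0005, 0, 0], "dr": [0, 0, 0]},
  {"offset": [-0.001, 0, 0], "dr": [0, 0, 0]},
  {"offset": [-0.0015, 0, 0], "dr": [0, 0, 0]},
  {"offset": [-0.002, 0, 0], "dr": [0, 0, 0]},
  {"offset": [-0.002, 0, 0], "dr": [0, 0, 0]},
])

```text
time_s: 20.38
position: [0.5465, 0.0448, 0.029]
tcp_rot: [[-0.998, -0.067, -0.004], [-0.067, 0.998, 0.0], [0.004, 0.0, -1.0]]
force: [-7.0, 0.7, -1.7]
opening: 0.639
grasp_force: 30.0
```

>>> servo_tool([
  {"offset": [-0.0005, 0, 0], "dr": [0, 0, 0]},
  {"offset": [-0.001, 0, 0], "dr": [0, 0, 0]},
  {"offset": [-0.0015, 0, 0], "dr": [0, 0, 0]},
  {"offset": [-0.002, 0, 0], "dr": [0, 0, 0]},
  {"offset": [-0.002, 0, 0], "dr": [0, 0, 0]},
])

```text
time_s: 20.8
position: [0.5466, 0.0448, 0.029]
tcp_rot: [[-0.998, -0.067, -0.007], [-0.067, 0.998, -0.0], [0.007, 0.0, -1.0]]
force: [-9.7, -0.0, 0.3]
opening: 0.632
grasp_force: 30.0
```

>>> servo_tool([
  {"offset": [0.002, 0, 0], "dr": [0, 0, 0]},
  {"offset": [0.0035, 0, 0.0005], "dr": [0, 0, 0]},
  {"offset": [0.0035, 0, 0.001], "dr": [0, 0, 0]},
  {"offset": [0.0035, 0, 0.001], "dr": [0, 0, 0]},
  {"offset": [0.0035, 0, 0.001], "dr": [0, 0, 0]},
])

```text
time_s: 21.22
position: [0.5465, 0.0445, 0.0284]
tcp_rot: [[-0.998, -0.066, -0.0], [-0.066, 0.998, -0.0], [0.0, -0.0, -1.0]]
force: [-5.9, 0.8, -1.7]
opening: 0.637
grasp_force: 30.0
```

>>> servo_tool([
  {"offset": [0, 0, 0], "dr": [0, 0, 0]},
  {"offset": [0, 0, 0], "dr": [0, 0, 0]},
  {"offset": [0, 0, 0], "dr": [0, 0, 0]},
  {"offset": [0, 0, 0], "dr": [0, 0, 0]},
  {"offset": [0, 0, 0], "dr": [0, 0, 0]},
  {"offset": [0, 0, 0], "dr": [0, 0, 0]},
  {"offset": [0, 0, 0], "dr": [0, 0, 0]},
], gripper=-1)

```text
time_s: 21.8
position: [0.5472, 0.0446, 0.0281]
tcp_rot: [[-0.998, -0.066, 0.001], [-0.066, 0.998, -0.0], [-0.001, -0.0, -1.0]]
force: [-0.0, -0.1, -0.5]
opening: 0.984
grasp_force: 0.0
```

>>> servo_tool([
  {"offset": [0, 0, -0.02], "dr": [0, 0, 0]},
  {"offset": [0, 0, -0.06], "dr": [0, 0, 0]},
  {"offset": [0, 0, -0.095], "dr": [0, 0, 0]},
  {"offset": [0, 0, -0.11], "dr": [0, 0, 0]},
  {"offset": [0.0847, -0.4146, -0.11], "dr": [0, 0, 0.6]},
  {"offset": [0.0847, -0.4146, -0.11], "dr": [0, 0, 0.6]},
  {"offset": [0.0847, -0.4146, -0.11], "dr": [0, 0, 0.6]},
  {"offset": [0.0847, -0.4146, -0.11], "dr": [0, 0, 0.6]},
  {"offset": [0.0847, -0.4146, -0.11], "dr": [0, 0, 0.6]},
  {"offset": [0.0847, -0.4146, -0.11], "dr": [0, 0, 0.6]},
  {"offset": [0.0847, -0.4146, -0.11], "dr": [0, 0, 0.6]},
  {"offset": [0.0847, -0.4146, -0.11], "dr": [0, 0, 0.6]},
  {"offset": [0.0847, -0.4146, -0.11], "dr": [0, 0, 0.6]},
  {"offset": [0.0847, -0.4146, -0.11], "dr": [0, 0, 0.6]},
  {"offset": [0.0847, -0.4146, -0.11], "dr": [0, 0, 0.6]},
  {"offset": [0.0847, -0.4146, -0.11], "dr": [0, 0, 0.6]},
  {"offset": [0.0847, -0.4146, -0.11], "dr": [0, 0, 0.6]},
  {"offset": [0.0847, -0.4146, -0.11], "dr": [0, 0, 0.6]},
])

```text
time_s: 23.3
position: [0.4893, -0.3725, 0.1376]
tcp_rot: [[-0.998, -0.057, -0.001], [-0.057, 0.998, 0.002], [0.001, 0.002, -1.0]]
force: [-0.8, -0.2, 0.3]
opening: 1.002
grasp_force: 0.0
```

>>> servo_tool([
  {"offset": [0, 0, 0.03], "dr": [0, 0, 0]},
  {"offset": [0, 0, 0.06], "dr": [0, 0, 0]},
  {"offset": [0, 0, 0.09], "dr": [0, 0, 0]},
  {"offset": [0, 0, 0.11], "dr": [0, 0, 0]},
  {"offset": [0, 0, 0.1164], "dr": [0, 0, 0]},
  {"offset": [0, 0, 0.1164], "dr": [0, 0, 0]},
  {"offset": [0, 0, 0.1164], "dr": [0, 0, 0]},
])

```text
time_s: 23.88
position: [0.4903, -0.3737, 0.0221]
tcp_rot: [[-0.998, -0.058, 0.0], [-0.058, 0.998, -0.0], [-0.0, -0.0, -1.0]]
force: [-0.9, 0.4, -0.1]
opening: 1.001
grasp_force: 0.0
```

>>> servo_tool([
  {"offset": [0, 0, 0], "dr": [0, 0, 0]},
  {"offset": [0, 0, 0], "dr": [0, 0, 0]},
  {"offset": [0, 0, 0], "dr": [0, 0, 0]},
  {"offset": [0, 0, 0], "dr": [0, 0, 0]},
  {"offset": [0, 0, 0], "dr": [0, 0, 0]},
  {"offset": [0, 0, 0], "dr": [0, 0, 0]},
  {"offset": [0, 0, 0], "dr": [0, 0, 0]},
], gripper=1)

```text
time_s: 24.47
position: [0.4898, -0.375, 0.0221]
tcp_rot: [[-0.998, -0.056, 0.001], [-0.056, 0.998, -0.001], [-0.001, -0.001, -1.0]]
force: [-0.8, 0.2, 3.0]
opening: 0.645
grasp_force: 30.3
```

>>> servo_tool([
  {"offset": [0, 0, -0.008], "dr": [0, 0, 0]},
  {"offset": [0, 0, -0.025], "dr": [0, 0, 0]},
  {"offset": [0, 0, -0.05], "dr": [0, 0, 0]},
  {"offset": [0, 0, -0.075], "dr": [0, 0, 0]},
  {"offset": [0, 0, -0.095], "dr": [0, 0, 0]},
  {"offset": [0, 0, -0.106], "dr": [0, 0, 0]},
  {"offset": [0, 0, -0.11], "dr": [0, 0, 0]},
  {"offset": [0, 0, -0.11], "dr": [0, 0, 0]},
  {"offset": [0, 0, -0.11], "dr": [0, 0, 0]},
  {"offset": [0, 0, -0.11], "dr": [0, 0, 0]},
  {"offset": [0, 0, -0.11], "dr": [0, 0, 0]},
  {"offset": [0, 0, -0.11], "dr": [0, 0, 0]},
  {"offset": [0, 0, -0.11], "dr": [0, 0, 0]},
])

```text
time_s: 25.55
position: [0.4893, -0.3743, 0.1307]
tcp_rot: [[-0.998, -0.056, -0.001], [-0.056, 0.998, 0.001], [0.001, 0.001, -1.0]]
force: [0.0, -0.3, -0.5]
opening: 0.647
grasp_force: 30.2
```

>>> servo_tool([
  {"offset": [-0.001, 0.01, 0], "dr": [0, 0, 0]},
  {"offset": [-0.0037, 0.035, 0], "dr": [0, 0, 0]},
  {"offset": [-0.0073, 0.07, 0], "dr": [0, 0, 0]},
  {"offset": [-0.0115, 0.11, 0], "dr": [0, 0, 0]},
  {"offset": [-0.0157, 0.15, 0], "dr": [0, 0, 0]},
  {"offset": [-0.02, 0.19, 0], "dr": [0, 0, 0]},
  {"offset": [-0.024, 0.23, 0], "dr": [0, 0, 0]},
  {"offset": [-0.0283, 0.27, 0], "dr": [0, 0, 0]},
  {"offset": [-0.0325, 0.31, 0], "dr": [0, 0, 0]},
  {"offset": [-0.0367, 0.35, 0], "dr": [0, 0, 0]},
  {"offset": [-0.041, 0.39, 0], "dr": [0, 0, 0]},
  {"offset": [-0.045, 0.43, 0], "dr": [0, 0, 0]},
  {"offset": [-0.0493, 0.47, 0], "dr": [0, 0, 0]},
  {"offset": [-0.0535, 0.51, 0], "dr": [0, 0, 0]},
  {"offset": [-0.0577, 0.55, 0], "dr": [0, 0, 0]},
  {"offset": [-0.0619, 0.59, 0], "dr": [0, 0, 0]},
  {"offset": [-0.0656, 0.625, 0], "dr": [0, 0, 0]},
  {"offset": [-0.0682, 0.65, 0], "dr": [0, 0, 0]},
  {"offset": [-0.07, 0.667, 0], "dr": [0, 0, 0]},
  {"offset": [-0.0706, 0.6733, 0], "dr": [0, 0, 0]},
])

```text
time_s: 27.22
position: [0.5217, 0.3049, 0.1315]
tcp_rot: [[-0.998, -0.059, 0.001], [-0.059, 0.998, 0.001], [-0.001, 0.001, -1.0]]
force: [0.2, -0.2, -2.2]
opening: 0.644
grasp_force: 30.2
```

>>> servo_tool([
  {"offset": [0, 0, 0], "dr": [0, 0, 0]},
  {"offset": [0, 0, 0.02], "dr": [0, 0, 0]},
  {"offset": [0, 0, 0.045], "dr": [0, 0, 0]},
  {"offset": [0, 0, 0.065], "dr": [0, 0, 0]},
  {"offset": [0, 0, 0.075], "dr": [0, 0, 0]},
  {"offset": [0, 0, 0.08], "dr": [0, 0, 0]},
  {"offset": [0, 0, 0.08], "dr": [0, 0, 0]},
  {"offset": [0, 0, 0.08], "dr": [0, 0, 0]},
])

```text
time_s: 27.88
position: [0.5231, 0.3011, 0.0521]
tcp_rot: [[-0.998, -0.055, 0.001], [-0.055, 0.998, 0.0], [-0.001, 0.0, -1.0]]
force: [-0.1, -0.1, -1.5]
opening: 0.648
grasp_force: 30.2
```

Run:
```python
from rig import bot,viewer
import cv2
s=bot.read_state();print(s['force'],s['position'])
w=viewer.capture('wrist');cv2.imwrite('pics/w3.png',cv2.cvtColor(w['color'],cv2.COLOR_RGB2BGR))
```

```text
[-0.13321622 -0.06297845 -1.48389216] [0.5231079  0.30114807 0.05210688]
```

View pics/w3.png

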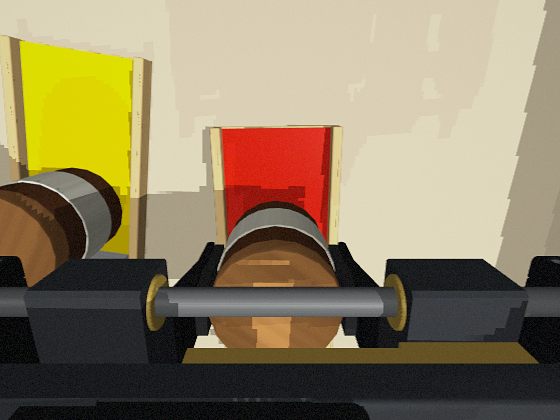

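The wrist view shows the jar centred over the red lane (210–343). The force of about −1.1 N says empty.

>>> servo_tool([
  {"offset": [0, 0, 0.01], "dr": [0, 0, 0]},
  {"offset": [0, 0, 0.018], "dr": [0, 0, 0]},
  {"offset": [0, 0, 0.021], "dr": [0, 0, 0]},
  {"offset": [0, 0, 0.022], "dr": [0, 0, 0]},
  {"offset": [0, 0, 0.0228], "dr": [0, 0, 0]},
  {"offset": [0, 0, 0.0228], "dr": [0, 0, 0]},
  {"offset": [-0.003, 0, 0.0228], "dr": [0, 0, 0]},
  {"offset": [-0.007, 0, 0.0228], "dr": [0, 0, 0]},
  {"offset": [-0.011, 0, 0.0228], "dr": [0, 0, 0]},
  {"offset": [-0.014, 0, 0.0228], "dr": [0, 0, 0]},
  {"offset": [-0.016, 0, 0.0228], "dr": [0, 0, 0]},
  {"offset": [-0.018, 0, 0.0228], "dr": [0, 0, 0]},
  {"offset": [-0.02, 0, 0.0228], "dr": [0, 0, 0]},
  {"offset": [-0.022, 0, 0.0228], "dr": [0, 0, 0]},
  {"offset": [-0.024, 0, 0.0228], "dr": [0, 0, 0]},
  {"offset": [-0.026, 0, 0.0228], "dr": [0, 0, 0]},
  {"offset": [-0.028, 0, 0.0228], "dr": [0, 0, 0]},
  {"offset": [-0.029, 0, 0.0228], "dr": [0, 0, 0]},
])

```text
time_s: 29.43
position: [0.5508, 0.3031, 0.0284]
tcp_rot: [[-0.998, -0.056, -0.002], [-0.056, 0.998, -0.0], [0.002, -0.0, -1.0]]
force: [-4.9, 0.3, -0.6]
opening: 0.648
grasp_force: 30.2
```

Now at about lane x 20; the image puts home at about 36.

>>> servo_tool([
  {"offset": [-0.002, 0, -0.0003], "dr": [0, 0, 0]},
  {"offset": [-0.004, 0, -0.0003], "dr": [0, 0, 0]},
  {"offset": [-0.006, 0, -0.0003], "dr": [0, 0, 0]},
  {"offset": [-0.008, 0, -0.0003], "dr": [0, 0, 0]},
  {"offset": [-0.0095, 0, -0.0003], "dr": [0, 0, 0]},
  {"offset": [-0.011, 0, -0.0003], "dr": [0, 0, 0]},
  {"offset": [-0.011, 0, -0.0003], "dr": [0, 0, 0]},
])

```text
time_s: 30.02
position: [0.5627, 0.3038, 0.0288]
tcp_rot: [[-0.998, -0.056, 0.0], [-0.056, 0.998, 0.0], [-0.0, 0.0, -1.0]]
force: [-2.8, 0.8, -2.7]
opening: 0.647
grasp_force: 30.3
```

>>> servo_tool([
  {"offset": [-0.0005, 0, 0], "dr": [0, 0, 0]},
  {"offset": [-0.001, 0, 0], "dr": [0, 0, 0]},
  {"offset": [-0.0015, 0, 0], "dr": [0, 0, 0]},
  {"offset": [-0.002, 0, 0], "dr": [0, 0, 0]},
  {"offset": [-0.002, 0, 0], "dr": [0, 0, 0]},
])

```text
time_s: 30.43
position: [0.5644, 0.3039, 0.029]
tcp_rot: [[-0.998, -0.056, -0.0], [-0.056, 0.998, -0.0], [0.0, -0.0, -1.0]]
force: [-3.5, 0.1, -2.5]
opening: 0.647
grasp_force: 30.3
```

Commanded lane x is 34; I'll keep feeling for the end.

>>> servo_tool([
  {"offset": [-0.0005, 0, 0], "dr": [0, 0, 0]},
  {"offset": [-0.001, 0, 0], "dr": [0, 0, 0]},
  {"offset": [-0.0015, 0, 0], "dr": [0, 0, 0]},
  {"offset": [-0.002, 0, 0], "dr": [0, 0, 0]},
  {"offset": [-0.002, 0, 0], "dr": [0, 0, 0]},
])

```text
time_s: 30.85
position: [0.5665, 0.304, 0.0291]
tcp_rot: [[-0.998, -0.056, 0.0], [-0.056, 0.998, -0.0], [-0.0, -0.0, -1.0]]
force: [-4.4, -0.1, -4.2]
opening: 0.649
grasp_force: 30.3
```

>>> servo_tool([
  {"offset": [-0.0005, 0, 0], "dr": [0, 0, 0]},
  {"offset": [-0.001, 0, 0], "dr": [0, 0, 0]},
  {"offset": [-0.0015, 0, 0], "dr": [0, 0, 0]},
  {"offset": [-0.002, 0, 0], "dr": [0, 0, 0]},
  {"offset": [-0.002, 0, 0], "dr": [0, 0, 0]},
])

```text
time_s: 31.27
position: [0.5667, 0.304, 0.029]
tcp_rot: [[-0.998, -0.056, -0.004], [-0.056, 0.998, -0.001], [0.004, -0.0, -1.0]]
force: [-6.6, 0.7, -1.3]
opening: 0.644
grasp_force: 30.3
```

>>> servo_tool([
  {"offset": [-0.0005, 0, 0], "dr": [0, 0, 0]},
  {"offset": [-0.001, 0, 0], "dr": [0, 0, 0]},
  {"offset": [-0.0015, 0, 0], "dr": [0, 0, 0]},
  {"offset": [-0.002, 0, 0], "dr": [0, 0, 0]},
  {"offset": [-0.002, 0, 0], "dr": [0, 0, 0]},
])

```text
time_s: 31.68
position: [0.5668, 0.304, 0.0291]
tcp_rot: [[-0.998, -0.056, -0.007], [-0.056, 0.998, -0.001], [0.008, -0.001, -1.0]]
force: [-10.5, 0.3, 1.7]
opening: 0.641
grasp_force: 30.3
```

The red stop is home: force rose to 10.5 N with no movement. I'll relax, set the jar down, release and lift.

>>> servo_tool([
  {"offset": [0.002, 0, 0], "dr": [0, 0, 0]},
  {"offset": [0.0035, 0, 0.0005], "dr": [0, 0, 0]},
  {"offset": [0.0035, 0, 0.001], "dr": [0, 0, 0]},
  {"offset": [0.0035, 0, 0.0011], "dr": [0, 0, 0]},
  {"offset": [0.0035, 0, 0.0011], "dr": [0, 0, 0]},
])

```text
time_s: 32.1
position: [0.5665, 0.304, 0.0286]
tcp_rot: [[-0.998, -0.056, -0.001], [-0.056, 0.998, -0.0], [0.001, -0.0, -1.0]]
force: [-5.8, -0.1, 1.9]
opening: 0.645
grasp_force: 30.3
```

>>> servo_tool([
  {"offset": [0, 0, 0], "dr": [0, 0, 0]},
  {"offset": [0, 0, 0], "dr": [0, 0, 0]},
  {"offset": [0, 0, 0], "dr": [0, 0, 0]},
  {"offset": [0, 0, 0], "dr": [0, 0, 0]},
  {"offset": [0, 0, 0], "dr": [0, 0, 0]},
  {"offset": [0, 0, 0], "dr": [0, 0, 0]},
  {"offset": [0, 0, 0], "dr": [0, 0, 0]},
], gripper=-1)

```text
time_s: 32.68
position: [0.5675, 0.3041, 0.0281]
tcp_rot: [[-0.998, -0.056, 0.001], [-0.056, 0.998, 0.0], [-0.001, 0.0, -1.0]]
force: [0.3, 1.1, -0.0]
opening: 0.983
grasp_force: 0.0
```

>>> servo_tool([
  {"offset": [0, 0, -0.02], "dr": [0, 0, 0]},
  {"offset": [0, 0, -0.06], "dr": [0, 0, 0]},
  {"offset": [0, 0, -0.1], "dr": [0, 0, 0]},
  {"offset": [0, 0, -0.14], "dr": [0, 0, 0]},
  {"offset": [0.05, 0.04, -0.16], "dr": [0, 0, 0]},
  {"offset": [0.08, 0.08, -0.16], "dr": [0, 0, 0]},
  {"offset": [0.1, 0.12, -0.16], "dr": [0, 0, 0]},
  {"offset": [0.12, 0.16, -0.16], "dr": [0, 0, 0]},
  {"offset": [0.14, 0.2, -0.16], "dr": [0, 0, 0]},
  {"offset": [0.14, 0.22, -0.16], "dr": [0, 0, 0]},
  {"offset": [0.14, 0.22, -0.16], "dr": [0, 0, 0]},
  {"offset": [0.14, 0.22, -0.16], "dr": [0, 0, 0]},
])

```text
time_s: 33.68
position: [0.4124, 0.5201, 0.1881]
tcp_rot: [[-0.998, -0.061, 0.001], [-0.061, 0.998, 0.003], [-0.001, 0.003, -1.0]]
force: [1.1, 0.9, 1.0]
opening: 0.999
grasp_force: 0.0
```

Run:
```python
from rig import bot,viewer
import cv2
c=viewer.capture('top');g=cv2.cvtColor(c['color'],cv2.COLOR_RGB2BGR)
s=viewer.capture('side');h=cv2.cvtColor(s['color'],cv2.COLOR_RGB2BGR)
cv2.imwrite('pics/end.png',cv2.vconcat([cv2.resize(g[165:275,80:260],(490,299),interpolation=2),cv2.resize(h[130:241,190:372],(490,299),interpolation=2)]))
```

```text
(no output)
```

View pics/end.png

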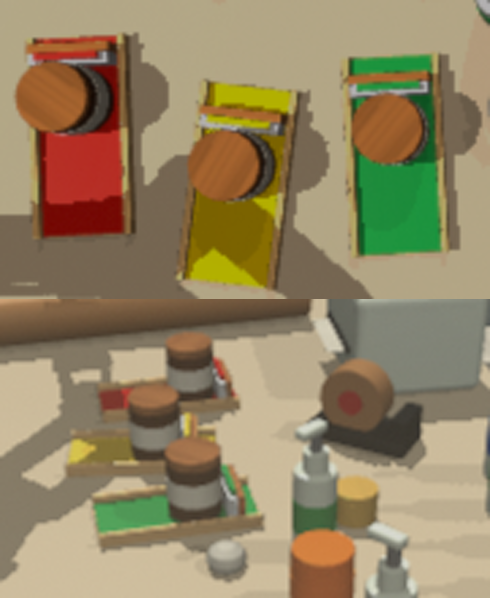

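All three jars stand upright against their stops, and each stop is against its end block (the gap looks the same in all three lanes).

```bash
python3 -c "
from rig import ticket
print(ticket.hand_in())"
```

```text
the job is handed in; nothing more can be done
None
```

I hefted the three jars, stood the full one in the green lane, the half-full one in yellow and the empty one in red, and used each jar to push its stop home (largest push about 17 N, mostly floor friction); the job is handed in at about 34 s, but no verdict was returned.

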